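Stopper the carafe and put the spoon back in the table caddy

ROBOT

A 6-joint arm with a two-finger parallel gripper is mounted at the origin on the work surface. World frame = base frame: x ahead of the robot, y to its left, z up, the work surface at z = 0. Lengths are in m, angles in rad, forces in N, time in s.
With the tool pointing down it reaches from about 0.275 to 0.825 m from the base axis. Payload 4.9 kg.
Tool frame: the origin (TCP) lies midway between the tips of the shut fingers; the grasp point (between the pads) lies 19 mm behind it (grip_point_offset is the distance from the TCP to the grasp point, in m); z points along the fingers, x is the direction in which the jaws open and shut, and the axes are right-handed (so a half turn about z gives the same grasp; the last joint's range is limited). The gripper opens to 85 mm and grips with 20 to 120 N. Pads are 22 mm wide; open, the fingers measure 114 mm over their backs; the gripper's body (76 mm by 85 mm) begins 54 mm behind the grasp point. The pads swing forward as they close: fully open they stand 13 mm farther back than shut.
Start: joints at [-1.342, 0.326, -0.193, 1.052, 0, 1.437], TCP at [0.195, -0.514, 0.231] pointing down, gripper open.
Joint ranges: [-2.65, 2.65], [-0.97, 1.79], [-1.3, 1.35], [-1.93, 2.1], [-1.47, 1.37], [-3.14, 3.14]. Speed limits (rad/s): [2.57, 2.57, 3.14, 3.14, 3.14, 3.14].

INTERFACE

Orientations are given as a rotation vector (axis times angle).
In Python, from cell import * gives the robot as it stands. Calls block until the motion is done:
- movep(position, orientation): joint-space move of the TCP to a pose.
- move_l(position, velocity=0.15, rot=None, until_force=None): straight line of the TCP; rot=None keeps the orientation; velocity is the mean speed in m/s. With until_force (N) it stops when the force on the tool has changed by that much, and returns True; else False.
- set_joints(angles): joint-space move.
- let_go() and grab(newtons=None): open the fingers fully, or close them until they stop; newtons is the grip in N (None keeps the last).
- sleep(seconds).
- ik(position, orientation): joint angles nearest the present ones, or None.
- get_state(): the state.
- grab_frame(name): name is "scene" or "top"; returns a dict with "img" (384x512x3 uint8, red, green, blue), "fx", "fy", "cx", "cy" (pixels), "cam_to_world" (4x4, takes a point from camera to world coordinates). Camera axes: x right, y down, z forward; pixel columns grow to the right and rows downward; lengths in m; the calibration is good to about 2 mm. A picture is of the moment at which its call begins. There is no depth.
A pose or a line that the arm cannot do raises MotionError and nothing moves.
- sign_off(): hands the job in, once; it reports no verdict.
Trained networks look in the newest picture that a camera, given by its name, has taken for a name from the list of things; names that differ only in an ending like _2 or _b are one class to them, and where a whole thing is asked for, a point or a joint stands for the part that bears it (a point fixed in the world has none). Each returns a list of dicts, best first, with "score" (0 to 1); they miss things now and then, are a little off and sometimes report something else, mostly with a low value. They report only what shows in the picture. A call takes as long as a camera call. They do not tell look-alikes from the thing itself.
- spot_in(camera, name): "centre" ([column, row] in pixels, amid what is visible of it).
- silhouettes(camera, name): "mask" (384x512 bool, what is visible of it) and "centre" ([column, row] in pixels, amid what is visible of it).
- tip_of(camera, name): "centre" ([column, row] in pixels: a listed point, or the origin of a listed thing).
The state is a dict: "clock": time; "q": joint angles; "joint_velocities": joint speeds; "tau": joint torques, N m; "position": TCP position; "eef_rot": TCP orientation; "contact_force": force on the tool from outside, world axes, zero at the start; "wrist_torque": the same for the moment, N m; "finger_gap": opening from 0.0 (shut) to 1.0 (fully open).
Only numpy, scipy, OpenCV 4.12 (cv2) and the standard library are available. Lean on these libraries where they do the work, as an engineer would, in place of code of your own. Each camera call takes 0.05 s, during which the arm holds its last target. There are 200 camera calls.

TASK

Put the table caddy in order: set the loose stopper from the saucer into the open carafe's neck, upright and fully home, and lay the spoon flat and lengthwise in the caddy's empty cutlery compartment, either way round. The carafes stay standing in their bay; do not tip them, and leave the closed carafe, fork, saucer, soup bowl and pepper mill where they are.

Things in the scene. Friction and masses are not known exactly. Their poses are not given: they have to be found in the camera images.
- caddy: Dark wooden table caddy, fixed, 240 (x) x 270 (y) mm, origin under its centre. Floor top 8 mm up, outer walls 8 mm thick with their top at 26 mm, dividers 6 mm thick with their top at 24 mm. Along its y: the empty spoon compartment (y -127 to -61 mm), the fork's compartment (y -55 to 11 mm), the carafe bay (y 17 to 127 mm); each is 224 mm long along the caddy's x.
- spoon_bay (a point): Centre of the floor of the empty cutlery compartment (inside 224 mm along x, 66 mm along y, 16 mm deep to the top of its divider, 18 mm to the outer walls); axes as the caddy's.
- carafe_bay (a point): Centre of the floor of the carafe bay (224 x 110 mm), axes as the caddy's; the two carafes stand side by side in it along x, in either order.
- open_carafe: White ceramic carafe with an open mouth, 0.7 kg, loose, 160 mm high; belly 84 mm across up to 65 mm height, narrowing to a neck 40 mm across outside from 122 mm up. Origin at the centre of its underside, z up. The neck's bore is 30 mm across and 38 mm deep.
- mouth (a point): Centre of the open carafe's mouth, in the plane of its rim, 160 mm above its underside; z up out of the neck.
- stopper: Loose stopper, about 35 g, standing upright on its small end in the saucer. Tapered cork plug 26 mm long, 19 mm across at its foot and 26.6 mm at its top, under a cylindrical light wooden head 36 mm across and 24 mm high (50 mm in all) that rests on the carafe's rim when home. Origin at the centre of the plug's foot, z up towards the head.
- stopper_seat (a point): Point on the stopper's axis at the underside of the head, 26 mm above the plug's foot; meets point mouth when the stopper is home.
- spoon: Loose steel serving spoon, about 70 g, lying on the table, 183 mm long. Origin on its underside near mid-length, x along the spoon to its bowl, z up. Straight handle 13 mm wide, from x -88 to 47 mm, its underside 5 mm and its top 12 mm up; a downturned end 18 mm wide and 12 mm high at x -86 mm; round bowl 46 mm across and 13 mm high centred at x 68 mm.
- spoon_bowl (a point): Underside of the spoon's bowl, at its centre (x 68 mm of the spoon).
- spoon_end (a point): Underside of the handle's downturned end (x -86 mm of the spoon).
- saucer: White ceramic saucer 100 mm across and 16 mm high, loose, the stopper stands on it; origin at the centre of its underside. Leave in place.
- closed_carafe: Bystander: carafe like the open one, its stopper already home (its head makes it 184 mm high); origin at the centre of its underside.
- fork: Bystander: steel fork 180 mm long, 6 mm high, lying in the middle compartment along the caddy's x; origin on its underside.
- soup_bowl: Bystander: white ceramic bowl 110 mm across and 45 mm high; origin at the centre of its underside. It and the saucer may have swapped places.
- pepper_mill: Bystander: dark wooden pepper mill 52 mm across and 140 mm high, beyond the spoon; origin at the centre of its underside.
Mind the look-alikes: they are no part of the job. Leave any brown look-alike of the spoon alone. There is more than one size of the stopper; the one meant has the size given above.

How it is judged:
By the outcome, as a careful person would: the job done as asked, in the order asked, and still so for the second after the job is handed in, with the robot touching nothing.
It also fails if it takes over 58 s, if anything falls off the work surface, if the arm or the gripper's body presses on something with over 40 N, if the wrist force passes 120 N, or if a joint passes its speed limit or range.

## Working session

There is one attempt and no reset: what is moved stays moved. The work goes in short steps, each a Python script; the robot and the scene stay as the last script left them, time stands still between calls to the robot, and variables do not carry over. Pictures are saved under pics/ and viewed, about 8 in all and at most 12, crops included, and the job is handed in when it is done.

```bash
mkdir -p pics; ls; cat > h.py <<'E'
from cell import *
import numpy as np, cv2
from scipy.spatial.transform import Rotation as R
def shot(n,f=None):
    d=grab_frame(n)
    if f: cv2.imwrite('pics/'+f,d['img'][:,:,::-1])
    return d
def world(d,px,z):
    T=np.array(d['cam_to_world']); r=T[:3,:3]@np.array([(px[0]-d['cx'])/d['fx'],(px[1]-d['cy'])/d['fy'],1])
    return T[:3,3]+r*(z-T[2,3])/r[2]
def pix(d,p):
    T=np.array(d['cam_to_world']); c=T[:3,:3].T@(np.array(p)-T[:3,3])
    return np.array([d['cx']+d['fx']*c[0]/c[2], d['cy']+d['fy']*c[1]/c[2]])
def down(yaw): # tool z down, tool x along yaw
    c,s=np.cos(yaw),np.sin(yaw)
    return R.from_matrix(np.array([[c,s,0],[s,-c,0],[0,0,-1]])).as_rotvec()
E
python3 - <<'E'
from h import *
a=shot('top','t0.png'); b=shot('scene','s0.png')
for n,d in(('top',a),('scene',b)):
    print(n,d['fx'],np.round(d['cam_to_world'],3).tolist())
Z=dict(caddy=0,spoon_bay=.008,carafe_bay=.008,mouth=.168,open_carafe=.008,stopper=0.008,stopper_seat=.034,spoon=0,spoon_bowl=0,spoon_end=0,saucer=0,closed_carafe=.008,fork=.008,soup_bowl=0,pepper_mill=0)
for cam,d in(('top',a),('scene',b)):
  for n,z in Z.items():
    for o in tip_of(cam,n)[:3]:
        print(cam,n,round(o['score'],2),np.round(o['centre'],1),np.round(world(d,o['centre'],z)[:2],4))
print(get_state()['clock'])
E
```

```text
pics
top 382.9087055069365 [[0.001, -0.997, 0.073, 0.424], [-1.0, 0.001, 0.026, -0.036], [-0.026, -0.073, -0.997, 1.0], [0.0, 0.0, 0.0, 1.0]]
scene 398.69597876218313 [[0.616, 0.668, -0.417, 0.918], [0.788, -0.523, 0.325, -0.325], [-0.001, -0.528, -0.849, 0.953], [0.0, 0.0, 0.0, 1.0]]
top caddy 0.66 [178.5 159.1] [0.5611 0.1835]
top caddy 0.44 [285.4 211.9] [ 0.4221 -0.0979]
top spoon_bay 0.77 [214.2 162.4] [0.551  0.0877]
top carafe_bay 0.57 [153.2 148. ] [0.5896 0.2491]
top mouth 0.85 [134.3 117.4] [0.6317 0.2469]
top open_carafe 0.85 [154.9 130.6] [0.636  0.2455]
top open_carafe 0.64 [370.5 144.2] [ 0.5976 -0.319 ]
top stopper 0.63 [376.2 143.3] [ 0.6    -0.3337]
top stopper 0.47 [373.4 106.1] [ 0.6983 -0.3287]
top stopper_seat 0.74 [370.7 143. ] [ 0.5962 -0.3121]
top stopper_seat 0.63 [376.1 106.2] [ 0.6908 -0.3278]
top spoon 0.75 [297.1 176. ] [ 0.5157 -0.129 ]
top spoon 0.61 [339.9 274.6] [ 0.2622 -0.2362]
top spoon_bowl 0.92 [306.6 153.2] [ 0.5758 -0.1543]
top spoon_bowl 0.63 [356.  293.5] [ 0.215  -0.2763]
top spoon_end 0.9 [316.3 246. ] [ 0.3346 -0.1769]
top spoon_end 0.66 [
[... 1061 characters left out ...]
.8] [ 0.5892 -0.3196]
scene stopper_seat 0.7 [194.3 352.9] [ 0.7066 -0.3319]
scene stopper_seat 0.21 [219.1 243.2] [ 0.5271 -0.1395]
scene spoon 0.86 [217.6 242.1] [ 0.5077 -0.134 ]
scene spoon 0.85 [140.3 198. ] [ 0.2644 -0.2264]
scene spoon 0.39 [319.  192.8] [0.5592 0.1779]
scene spoon_bowl 0.95 [225.  265.9] [ 0.573  -0.1571]
scene spoon_bowl 0.87 [117.6 193.4] [ 0.2117 -0.2692]
scene spoon_end 0.62 [167.1 206.2] [ 0.3333 -0.1813]
scene saucer 0.6 [181.  313.8] [ 0.6063 -0.3089]
scene closed_carafe 0.94 [335.5 165.3] [0.5224 0.2758]
scene fork 0.55 [319.6 193.2] [0.5642 0.1741]
scene soup_bowl 0.96 [140.  271.9] [ 0.4547 -0.334 ]
scene pepper_mill 0.91 [282.2 293.3] [ 0.716  -0.0886]
1.6
```

View pics/t0.png

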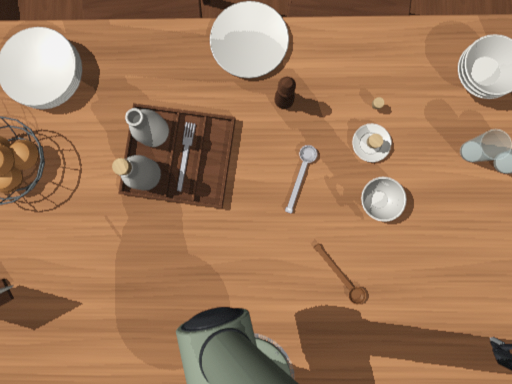

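View pics/s0.png

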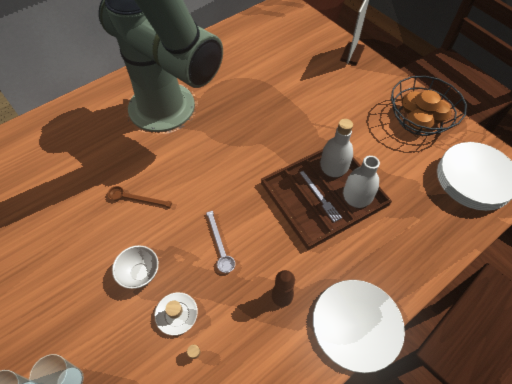

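The top view shows the saucer with a stopper at (372,143), a smaller look-alike at (378,102), the steel spoon from (290,210) to (309,154), and the open carafe's mouth at (134,117). The brown spoon lies apart at (340,272). Next I'll refine the positions and check them with overlays.

```bash
cat > m.py <<'E'
from h import *
from scipy.optimize import least_squares
a=shot('top'); b=shot('scene'); D={'top':a,'scene':b}
def tri(pa,pb):
    f=lambda p: np.r_[pix(a,p)-pa, pix(b,p)-pb]
    r=least_squares(f,[.5,0,.05]); return r.x, np.abs(r.fun).max()
for cam,d in D.items():
    for o in silhouettes(cam,'stopper')[:3]:
        m=o['mask']; ys,xs=np.where(m); print(cam,'stopper',round(o['score'],2),np.round(o['centre'],1),m.sum(),np.ptp(xs)+1,np.ptp(ys)+1, cv2.minAreaRect(np.c_[xs,ys].astype(np.float32))[1])
    for o in silhouettes(cam,'spoon')[:2]:
        ys,xs=np.where(o['mask']); print(cam,'spoon',round(o['score'],2),np.round(o['centre'],1),[np.round(world(d,q,.008)[:2],4) for q in cv2.boxPoints(cv2.minAreaRect(np.c_[xs,ys].astype(np.float32)))])
st=[]
for n in('mouth','stopper_seat','spoon_bowl','spoon_end','saucer','spoon_bay','carafe_bay'):
    A=tip_of('top',n);B=tip_of('scene',n)
    if A and B:
        c=[(e,p,q) for p in A[:3] for q in B[:3] for X,e in [tri(p['centre'],q['centre'])] if e<4]
        for e,p,q in c: print(n,np.round(p['centre'],1),np.round(q['centre'],1),np.round(tri(p['centre'],q['centre'])[0],4),round(e,2))
def circ(p,r): return [np.array(p)+[r*np.cos(t),r*np.sin(t),0] for t in np.linspace(0,6.3,40)]
def cad(c,yaw):
    out=[]
    M=lambda x,y,z:np.array([c[0]+np.cos(yaw)*x-np.sin(yaw)*y,c[1]+np.sin(yaw)*x+np.cos(yaw)*y,z])
    for (x0,x1,y0,y1,z) in[(-.12,.12,-.135,.135,.026),(-.112,.112,-.127,-.061,.024)]:
        out.append([M(x0,y0,z),M(x1,y0,z),M(x1,y1,z),M(x0,y1,z),M(x0,y0,z)])
    return out
def crop(cam,ctr,half,k,polys):
    d=D[cam]; x0,y0=[int(round(v))-h for v,h in zip(ctr,half)]
    im=cv2.resize(np.ascontiguousarray(d['img'][y0:y0+2*half[1],x0:x0+2*half[0],::-1]),None,fx=k,fy=k,interpolation=cv2.INTER_CUBIC)
    for P in polys:
        q=((np.array([pix(d,p) for p in P])-[x0,y0]+.5)*k*8).astype(np.int32)
        cv2.polylines(im,[q],False,(0,0,255),1,cv2.LINE_AA,3)
    return im
E
python3 - <<'E'
from m import *
S=[.5975,-.316];Mo=[.634,.2475,.168];C=[.566,.182]; y=np.radians(-8.5)
pS=[circ(S+[.056],.018),circ(S+[.0],.05)]; pM=[circ(Mo,.015),circ(Mo,.02)]; pC=cad(C,y)
rows=[]
for cam in D:
    rows.append(np.hstack([crop(cam,pix(D[cam],S+[.05]),(25,25),6,pS),crop(cam,pix(D[cam],Mo),(25,25),6,pM),crop(cam,pix(D[cam],C+[0]),(60,60),2.5,pC)][:2]+[cv2.resize(crop(cam,pix(D[cam],C+[0]),(75,75),4,pC),(300,300))][:0]))
im=np.vstack(rows); cc=np.vstack([cv2.resize(crop(cam,pix(D[cam],C+[0]),(60,75),4,pC),(200,300)) for cam in D])
cv2.imwrite('pics/c1.png',np.hstack([im,cc]))
E
```

```text
top stopper 0.55 [374.1 142.5] 176 16 14 (13.0, 15.0)
top stopper 0.41 [378.8 102.9] 99 12 12 (8.485280990600586, 12.020814895629883)
top spoon 0.82 [349.9 281.8] [array([ 0.3115, -0.1478]), array([ 0.3417, -0.1791]), array([ 0.2103, -0.3068]), array([ 0.1807, -0.2758])]
top spoon 0.58 [148.2 126.9] [array([0.6623, 0.3446]), array([0.7254, 0.2832]), array([0.636 , 0.1934]), array([0.5737, 0.2546])]
scene stopper 0.52 [173.1 308.4] 217 16 17 (16.0, 15.0)
scene spoon 0.84 [217.7 253.1] [array([ 0.4151, -0.1397]), array([ 0.4238, -0.0935]), array([ 0.5988, -0.1379]), array([ 0.5891, -0.1799])]
scene spoon 0.64 [123.2 197. ] [array([ 0.2128, -0.302 ]), array([ 0.1718, -0.2749]), array([ 0.3083, -0.1488]), array([ 0.3456, -0.1784])]
mouth [132.5 117.1] [367.5 160.4] [0.6296 0.2468 0.1721] 1.54
stopper_seat [371.4 139.4] [173.5 308. ] [ 0.6014 -0.3137  0.0458] 1.28
stopper_seat [378.4 104.7] [192.7 352.8] [ 0.6999 -0.3361  0.0195] 0.82
spoon_bowl [304.3 153.1] [223.8 266.5] [ 0.5736 -0.1544 -0.0054] 2.33
spoon_bowl [358.1 295.6] [115.1 195.2] [ 0.2107 -0.2796 -0.0004] 0.97
spoon_end [286.6 212.3] [207.9 214.2] [ 0.4201 -0.1033 -0.0084] 0.77
spoon_end [314.6 246.2] [168.6 204.7] [ 0.3332 -0.174   0.0006] 0.74
spoon_end [314.6 246.2] [174.4 311.5] [ 0.2426 -0.3119 -1.022 ] 0.08
saucer [367.8 145.5] [178.9 312.6] [ 0.5979 -0.3131 -0.0049] 0.97
carafe_bay [153.3 148.6] [344.5 178.8] [0.5835 0.2409 0.0403] 0.67
```

View pics/c1.png

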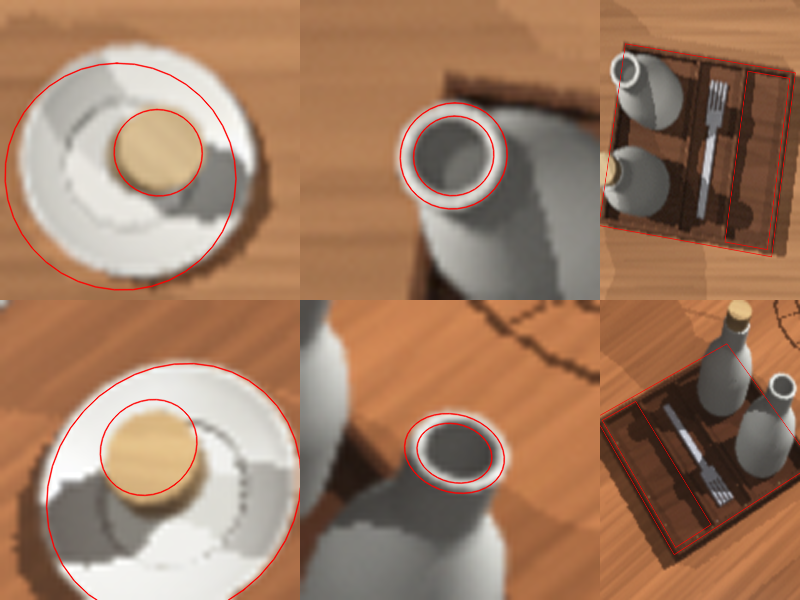

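The overlays confirm the mouth at (0.634, 0.2475) and the caddy at (0.566, 0.182), yaw -8.5°, to about 1 mm. The saucer stopper is the large one, and its drawn circle is about 1 px off in the scene view. I'll fit the head's silhouette and the spoon's line, then grasp.

```bash
cat > fit.py <<'E'
from m import *
from scipy.optimize import minimize
def headfit(p0, fixed_z=None):
    """fit head cylinder (p = centre of its top) to the tan blobs in both pictures"""
    T={}
    for cam,d in D.items():
        c=pix(d,p0); x0,y0=(np.round(c)-18).astype(int)
        im=cv2.resize(d['img'][y0:y0+36,x0:x0+36],None,fx=6,fy=6,interpolation=cv2.INTER_CUBIC).astype(float)
        sat=(im.max(2)-im.min(2))/im.max(2).clip(1)
        T[cam]=((sat>.25)&(im.max(2)>120),x0,y0)
    def cost(p):
        e=0
        for cam,(m,x0,y0) in T.items():
            pts=np.array([pix(D[cam],q) for q in circ(p,.018)+circ(p-np.array([0,0,.024]),.018)])
            q=((pts-[x0,y0]+.5)*6-.5)
            g=np.zeros(m.shape,np.uint8); cv2.fillConvexPoly(g,cv2.convexHull((q*16).astype(np.int32)),1,cv2.LINE_8,4)
            e+=(g.astype(bool)^m).sum()/g.sum()
        return e
    s0=np.array(p0)+np.array([[0,0,0],[.004,0,0],[0,.004,0],[0,0,.006]])
    r=minimize(cost,p0,method='Nelder-Mead',options=dict(initial_simplex=s0,xatol=2e-4,fatol=1e-3))
    return r.x,r.fun,T
E
python3 - <<'E'
from fit import *
x,f,T=headfit(np.array([.5975,-.316,.055])); print('head top',x.round(4),round(f,3))
# spoon: steel pixels via hand-made line fit in top picture
for cam,d in D.items():
    o=[o for o in silhouettes(cam,'spoon') if np.linalg.norm(world(d,o['centre'],.01)[:2]-[.52,-.135])<.05]
    if not o: continue
    ys,xs=np.where(o[0]['mask']); P=np.array([world(d,q,.011)[:2] for q in np.c_[xs,ys]])
    u=np.array([.955,-.295]); h=P[((P-[.575,-.155])@u<-.035)]
    v=cv2.fitLine(h.astype(np.float32),cv2.DIST_HUBER,0,.001,.001).ravel(); print(cam,'spoon line',v.round(4),np.degrees(np.arctan2(v[1],v[0])), 'ends',((P-v[2:])@v[:2]).min(),((P-v[2:])@v[:2]).max())
tiles=[]
for cam in D:
    m,_,_=T[cam]; sp=[np.array([.498,-.128,.012]),np.array([.575,-.1545,.012])]
    c=crop(cam,pix(D[cam],x),(18,18),6,[circ(x,.018),circ(x-np.array([0,0,.024]),.018)])
    tiles.append(np.vstack([c,cv2.merge([m.astype(np.uint8)*255]*3)]))
cv2.imwrite('pics/c2.png',np.hstack(tiles))
yc=np.radians(-8.5)
for n,p,yaw in(('grasp',[x[0],x[1],.035],yc+np.pi/2),('mouth',[.634,.2475,.30],yc+np.pi/2),('mouth',[.634,.2475,.30],yc-np.pi/2)):
    print(n,ik(p,down(yaw)))
print(get_state()['clock'])
E
```

```text
top stopper 0.6 [374.4 141.1] 208 18 15 (14.0, 17.0)
top stopper 0.58 [376.8 103. ] 122 12 13 (12.0, 11.0)
top spoon 0.95 [300.8 163.5] [array([ 0.4236, -0.0969]), array([ 0.599 , -0.1403]), array([ 0.5888, -0.1811]), array([ 0.4139, -0.1374])]
top spoon 0.73 [350.7 284.9] [array([ 0.3114, -0.1477]), array([ 0.3417, -0.1791]), array([ 0.2091, -0.3081]), array([ 0.1795, -0.277 ])]
scene stopper 0.67 [191.5 349.5] 151 14 14 (13.0, 13.0)
scene stopper 0.56 [173.4 306.8] 224 18 17 (16.970561981201172, 14.849242210388184)
scene stopper 0.18 [219.5 254.4] 470 28 61 (62.840152740478516, 16.895347595214844)
scene spoon 0.92 [132.7 198.2] [array([ 0.2132, -0.3002]), array([ 0.1759, -0.2749]), array([ 0.3142, -0.1501]), array([ 0.3481, -0.1775])]
scene spoon 0.75 [220.5 259.5] [array([ 0.4184, -0.1083]), array([ 0.4387, -0.0646]), array([ 0.603 , -0.1439]), array([ 0.5836, -0.1834])]
stopper_seat [375.8 105.1] [196.9 352.8] [ 0.7026 -0.3302  0.0104] 1.58
stopper_seat [371.6 139.9] [171.7 309. ] [ 0.6001 -0.317   0.0414] 1.91
spoon_bowl [309.2 152. ] [224.4 263.4] [ 0.5753 -0.1584  0.0232] 0.06
[... 250 characters left out ...]
4] [ 0.599  -0.3138 -0.0077] 2.16
spoon_bay [213.5 161.6] [298.6 207.5] [5.572e-01 9.540e-02 4.000e-04] 2.22
carafe_bay [152.8 148. ] [345.1 181.7] [0.5869 0.2454 0.0263] 0.22
head top [ 0.5997 -0.3175  0.0583] 2.438
top spoon line [ 0.9432 -0.3322  0.4797 -0.1232] -19.403868 ends -0.060897457150508164 0.11977713709904166
scene spoon line [ 0.9454 -0.3258  0.4817 -0.1225] -19.012924 ends -0.06163686598527595 0.12057395451945986
grasp [-0.59551964  0.72822617 -0.05006414  0.79250602  0.         -0.44716665]
mouth [ 2.63832360e-01  5.59263426e-01  3.43940513e-01  1.35547341e+00
 -4.44089210e-16  4.12185346e-01]
mouth [ 0.26383236  0.55926343  0.34394051  1.35547341  0.         -2.72940731]
3.7
```

View pics/c2.png

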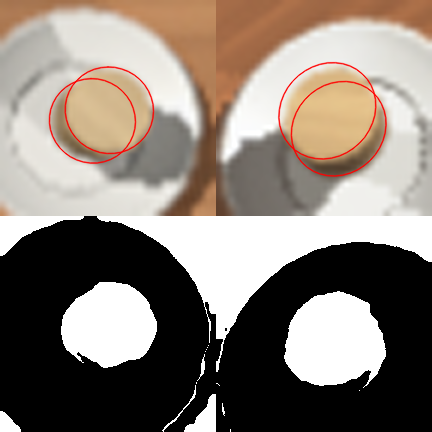

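```bash
sed -i "s|        T\[cam\]=((sat>.25)&(im.max(2)>120),x0,y0)|        L=cv2.connectedComponents(cv2.morphologyEx(((sat>.25)\&(im.max(2)>60)).astype(np.uint8),cv2.MORPH_OPEN,np.ones((9,9))))[1]; T[cam]=(L==L[108,108],x0,y0)|" fit.py
sed -i "/^for cam,d in D.items():/,/^def circ/{/^def circ/!d}" m.py
python3 - <<'E'
from fit import *
for z in (.05,.055,.06):
    x,f,T=headfit(np.array([.5975,-.316,z])); print('head top',x.round(4),round(f,3))
tiles=[]
for cam in D:
    m,_,_=T[cam]
    c=crop(cam,pix(D[cam],x),(18,18),6,[circ(x,.018),circ(x-np.array([0,0,.024]),.018)])
    tiles.append(np.vstack([c,cv2.merge([m.astype(np.uint8)*255]*3)]))
cv2.imwrite('pics/c3.png',np.hstack(tiles))
E
```

```text
head top [ 0.5992 -0.3181  0.0528] 0.305
head top [ 0.5991 -0.3181  0.053 ] 0.307
head top [ 0.5995 -0.3181  0.0537] 0.311
```

View pics/c3.png

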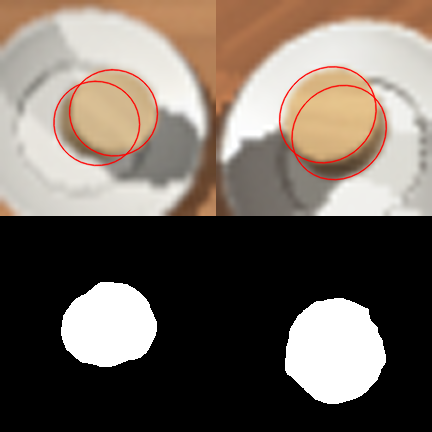

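The fit agrees across three starts: the stopper axis is at (0.599, -0.318) and the head top at z≈0.053. I'll grasp high on the head so the fingertips stay clear of the neck.

```bash
python3 - <<'E'
from h import *
yc=np.radians(-8.5); o=down(yc+np.pi/2)
movep([.599,-.318,.13],o)
move_l([.599,-.318,.0315],.12)
grab(40); s=get_state(); print('gap',s['finger_gap'],s['contact_force'],s['clock'])
move_l([.599,-.318,.26],.25)
movep([.634,.2475,.26],o)
move_l([.634,.2475,.212],.15)
s=get_state(); print('gap',s['finger_gap'],s['position'],s['clock'])
ims=[]
for n,p in(('top',[.634,.2475,.2]),('scene',[.634,.2475,.19])):
    d=shot(n); x,y=np.round(pix(d,p)).astype(int)
    c=np.ascontiguousarray(d['img'][y-33:y+33,x-33:x+33,::-1]); c=cv2.resize(c,None,fx=6,fy=6,interpolation=cv2.INTER_CUBIC)
    def P(Q,col):
        q=((np.array([pix(d,v) for v in Q])-[x-33,y-33]+.5)*48).astype(np.int32); cv2.polylines(c,[q],False,col,1,cv2.LINE_AA,3)
    t=np.linspace(0,6.3,40); C=lambda r,z:[[.634+r*np.cos(a),.2475+r*np.sin(a),z] for a in t]
    P(C(.02,.168),(0,0,255)); P(C(.018,.2105),(0,255,0)); P(C(.0095,.1845),(255,0,0)); P(C(.018,.2345),(0,255,0))
    ims.append(c)
cv2.imwrite('pics/c4.png',np.hstack(ims))
E
```

```text
gap 0.4034761529108417 [0.13424735 0.82198891 4.3040977 ] 6.9833
gap 0.3989253717396657 [0.63410574 0.246813   0.21207186] 10.5583
```

View pics/c4.png

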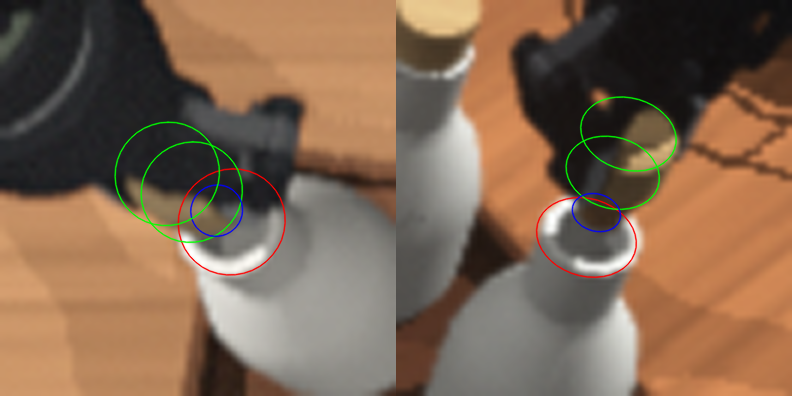

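The held stopper's head lines up with the predicted outline, with its foot over the mouth and a gap of about 34–36 mm. Now I'll insert it with a force stop.

```bash
python3 - <<'E'
from h import *
r=move_l([.634,.2475,.178],.06,until_force=8); s=get_state(); print(r,s['position'],s['contact_force'],s['clock'])
if not r:
    r=move_l([.634,.2475,.160],.03,until_force=12); s=get_state(); print(r,s['position'],s['contact_force'],s['wrist_torque'],s['clock'])
E
```

```text
False [0.63400373 0.24750179 0.17794291] [ 0.38302073  0.11977936 -0.44234845] 11.375
True [0.63432039 0.24888394 0.16829234] [-1.12359058  1.7504123   4.3892882 ] [0.29866632 0.21887612 0.03477272] 11.8083
```

```bash
python3 - <<'E'
from h import *
let_go(); move_l([.634,.2475,.27],.15)
movep([.513,-.134,.2],down(np.radians(-19.2)+np.pi/2))
ims=[]
for n in('top','scene'):
    d=shot(n); x,y=np.round(pix(d,[.59,.25,.15])).astype(int)
    ims.append(cv2.resize(np.ascontiguousarray(d['img'][y-45:y+45,x-45:x+45,::-1]),None,fx=4.4,fy=4.4,interpolation=cv2.INTER_CUBIC))
    def P(C,r,z):
        t=np.linspace(0,6.3,40); q=((np.array([pix(d,[C[0]+r*np.cos(a),C[1]+r*np.sin(a),z]) for a in t])-[x-45,y-45]+.5)*4.4*8).astype(np.int32); cv2.polylines(ims[-1],[q],False,(0,0,255),1,cv2.LINE_AA,3)
    P((.634,.2475),.018,.192)
cv2.imwrite('pics/c5.png',np.hstack(ims)); s=get_state(); print(s['clock'])
E
```

```text
14.8
```

View pics/c5.png

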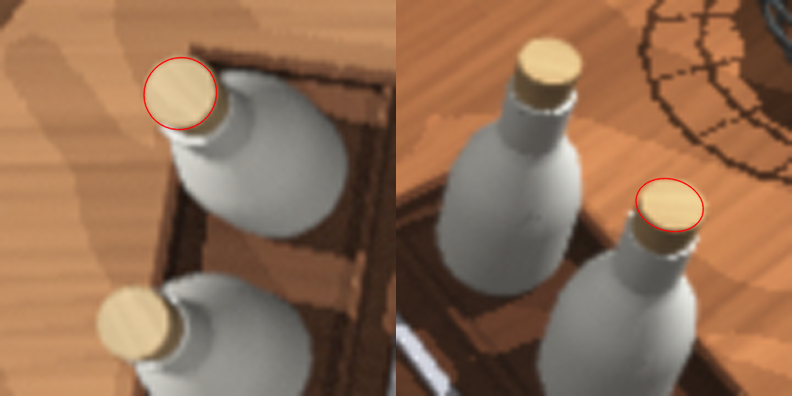

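The stopper is upright and home: its head matches the predicted circle at z=0.192, like the closed carafe's. Next is the spoon. The opening fingers are wider than the compartment, so I'll release it with the tips just above the wall tops.

```bash
python3 - <<'E'
from h import *
g=[.528,-.1395]; t=[.5719,.0860]
move_l([*g,.05],.2)
move_l([*g,.006],.06,until_force=8)
grab(60); s=get_state(); print(s['position'],s['finger_gap'],s['contact_force'])
move_l([*g,.15],.15)
s=get_state(); print(s['finger_gap'],s['wrist_torque'],s['contact_force'])
o=down(np.radians(-8.5)+np.pi/2)
movep([*t,.15],o); move_l([*t,.06],.15); print(get_state()['finger_gap'],get_state()['clock'])
ims=[]
for n in('top','scene'):
    d=shot(n); x,y=np.round(pix(d,[.552,.1,.03])).astype(int)
    ims.append(cv2.resize(np.ascontiguousarray(d['img'][y-50:y+50,x-50:x+50,::-1]),None,fx=4,fy=4,interpolation=cv2.INTER_CUBIC))
cv2.imwrite('pics/c6.png',np.hstack(ims))
E
```

```text
[ 0.52812889 -0.13947044  0.00632671] 0.12523369831747214 [-1.34751994  0.53019391  4.22635412]
0.12601784413247688 [-0.05062385  0.00540534 -0.00445947] [ 0.16068085 -0.06754676 -0.23844523]
0.1226407283060055 20.0333
```

View pics/c6.png

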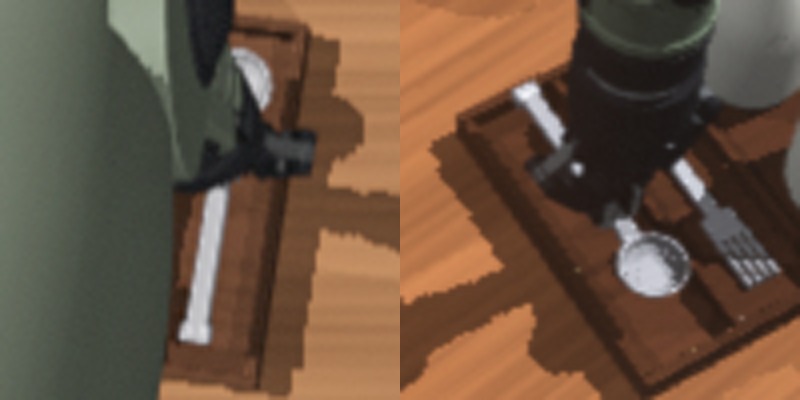

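The spoon is held level and aligned over its compartment. Lower and release.

```bash
python3 - <<'E'
from h import *
t=[.5719,.0860]
print(move_l([*t,.026],.06,until_force=8)); let_go(); print(get_state()['contact_force'])
move_l([*t,.2],.2); movep([.3,-.3,.3],down(np.radians(60))); 
sleep(.3)
shot('top','t7.png'); d=shot('scene','s7.png'); print(get_state()['clock'])
a=cv2.imread('pics/t7.png')[80:230,100:420]; b=cv2.imread('pics/s7.png')[100:384,100:420]
cv2.imwrite('pics/c7.png',np.vstack([cv2.resize(a,None,fx=1.9,fy=1.9,interpolation=2)[:285],cv2.resize(b,(608,315),interpolation=2)]))
for cam in('top','scene'):
    for n,z in(('spoon_bowl',.008),('spoon_end',.008)):
        d=grab_frame(cam); print(cam,n,[(round(o['score'],2),np.round(world(d,o['centre'],z)[:2],3)) for o in tip_of(cam,n)[:3]])
E
```

```text
False
[-0.18242363  1.30472575 -0.29316488]
24.7333
top spoon_bowl [(0.68, array([0.627, 0.079])), (0.66, array([ 0.214, -0.273])), (0.61, array([0.667, 0.286]))]
top spoon_end [(0.82, array([0.461, 0.107])), (0.69, array([ 0.335, -0.178])), (0.57, array([0.635, 0.073]))]
scene spoon_bowl [(0.93, array([ 0.214, -0.282])), (0.66, array([0.62 , 0.078]))]
scene spoon_end [(0.89, array([0.458, 0.106])), (0.8, array([ 0.346, -0.181])), (0.73, array([0.581, 0.264]))]
```

View pics/c7.png

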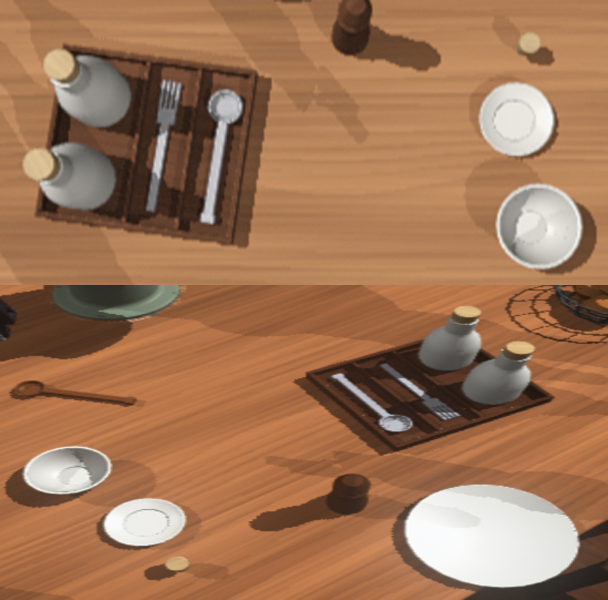

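```bash
python3 -c "
from cell import *
sign_off()"
```

```text
the job is handed in; nothing more can be done
```

The job is done and handed in at about 25 s on the robot's clock, with the stopper placed first and the spoon second.

- **Stopper:** I took the large stopper from the saucer and lowered it into the open carafe until a force stop, at a TCP height of 0.168 m against the expected 0.169 m. In both pictures its head lies on the outline drawn for fully home, like the closed carafe's. Both carafes are standing in the last picture.
- **Spoon:** It lies lengthwise in the empty compartment with its bowl towards caddy +x. Both cameras put its bowl and end within about 1 cm of where I planned them. I let it drop about 12 mm, because the opening fingers are wider than the compartment.
- **Everything else:** In the last picture the saucer, soup bowl, pepper mill, fork, small stopper and brown spoon look unmoved by eye. I did not measure them again.

No final check failed. Along the way, the first outline fit of the stopper's head was poor because its colour mask had caught the table. I fixed the mask, and the refit agreed from three starting points before I grasped it.

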